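# Jack the suspension arm to ride height and hold it there

### The job

A suspension arm hangs drooped on its bench stand and must be held at ride height so that a mate can tighten its pivot bolt. First take away the bottle that stands in front of the arm and stand it upright in the empty steel tray, without letting the jack touch the bottle; then bring the small lever jack up, standing flat on the trolley, with its saddle centred under the round lift pad (below the spring cup of the arm, not the square bump stop), let go of it, and only then press the jack's handle all the way down. Lift the arm with the jack alone, leave the other bottle, the tape roll and the sanding block where they are, and finish while still holding the handle down.

Things in the scene. Friction and masses are not known exactly. Their poses are not given: they have to be found in the camera images.
- bottle_mid (a point): Centre, half-way up (48 mm above its underside), of the bottle in the way: round brown bottle with a black cap, body 44 mm across and 85 mm high, cap 25 mm across, 96 mm high in all, about 0.12 kg, standing upright on the trolley about 0.11 m in front of the lift pad, on the robot's side of the arm. z is its upright axis.
- obstacle: The same bottle; origin at the centre of its underside.
- tray: Fixed shallow open steel tray at the left, 120 x 120 x 22 mm, walls 4 mm, inner floor 4 mm above the trolley top. Origin: centre of its underside.
- stand: Fixed bench stand of the suspension arm. Origin: on the trolley top under the lift pad; x away from the robot, square to the arm; y (left) along the arm to its pivot bracket (120 mm high) at y = 180 mm. Rest post at y = -105 mm, a 168 mm high gauge plate behind it, a flat rail joining them at x = 53 to 79 mm. From y = -75 to 135 mm, x up to 50 mm, the surface is free but for the bottle.
- lift_pad (a point): Lowest point of the round, slightly domed rubber lift pad (32 mm across) under the arm; 68 mm above the trolley at the start. The arm is 50 mm wide in x, its underside at 84, its top at 112 mm; a spring cup 52 mm across straight above the pad reaches 127 mm. A smaller square bump stop hangs 90 mm nearer the pivot.
- link_arm (a joint): Angle of the suspension arm, rad: 0 drooped on its rest (start), grows as the arm is lifted; with the saddle under the pad and the handle fully down it is about 0.135. The load of the arm on the pad is 6 to 11 N.
- jack_grip (a point): Centre for grasping the jack by its upright block: 40 mm (x) by 44 mm (y) wide, top 96 mm, this point 70 mm above the jack's underside. x points along the jack to its saddle, y to its left, z up. The jack: loose, grey steel, about 0.7 to 0.85 kg, base plate 64 mm wide from 125 mm behind to 145 mm ahead of this point, handle rising behind the block.
- jack: The jack as a whole, with its saddle and handle; origin on its underside below jack_grip, same axes. Its underside is flat.
- saddle_top (a point): Centre of the top of the jack's round saddle, 44 mm across, 120 mm ahead (+x of the jack) of jack_grip and 58 mm above the jack's underside while the handle is up, so it passes 10 mm below the lift pad; the handle fully down raises it by 35 mm.
- handle_pad (a point): Centre of the upper face of the flat rubber pedal (46 x 44 mm) at the end of the jack's handle, to be pressed down; about 112 mm behind jack_grip and 127 mm above the trolley at the start. It swings down about the hinge, to about 72 mm above the trolley.
- handle_hinge (a point): Hinge of the jack's handle: 30 mm behind jack_grip and 75 mm above the jack's underside; the axis runs along the jack's y.
- jack_handle (a joint): Angle of the jack's handle, rad: 0 up (start, a light spring brings it back when let go), 0.6 fully down. It is geared to the saddle; pressing the pedal takes 1 to 3 N free and about 8 to 13 N under the arm.
- other_bottle: Bystander: bottle with a red cap, 49 mm across, 111 mm high, front left. Origin: centre of its underside. Not to be moved.
- tape_roll: Bystander: roll of masking tape lying flat, 104 mm across, 24 mm high, near the front edge. Origin: centre of its underside. Not to be moved.
- block: Bystander: dark sanding block, 64 x 118 x 31 mm, at the right. Origin: centre of its underside. Not to be moved.
Mind the look-alikes: they are no part of the job. Leave any yellow look-alike of the obstacle alone.

How it is judged:
On the way, in this order (a step that is already met when the one before it is completed fails the run):
1. the bottle stands upright in the tray, let go (horizontal distance between bottle_mid and tray below 0.05 m and height (world z) of bottle_mid below 0.058 m and angle between bottle_mid's own z axis and vertical below 0.15 rad and contact force between the fingers and anything else below 0.3 N), for 0.2 s.
2. the jack stands flat, let go, its saddle centred under the lift pad, arm not lifted yet (horizontal distance between saddle_top and lift_pad below 0.014 m and height (world z) of jack below 0.004 m and angle between jack's own z axis and vertical below 0.04 rad and contact force between the fingers and jack below 0.3 N and value of joint jack_handle below 0.1 rad and value of joint link_arm below 0.02 rad), for 0.2 s.
At the end, for the whole second after the job is handed in: The robot holds the handle down (at least 0.53 of 0.6 rad, over 2 N); the arm is raised 0.095 rad or more, carried by the saddle alone (over 3 N), saddle within 16 mm of the pad's centre; jack flat on the trolley; bottle upright in the tray, within 50 mm of its centre (value of joint jack_handle above 0.53 rad and contact force between any of the fingers, the arm and jack above 2 N and value of joint link_arm above 0.095 rad and contact force between jack and stand above 3 N and horizontal distance between saddle_top and lift_pad below 0.016 m and height (world z) of jack below 0.004 m and angle between jack's own z axis and vertical below 0.05 rad and contact force between each of the fingers, the arm and stand below 0.3 N and horizontal distance between bottle_mid and tray below 0.05 m and height (world z) of bottle_mid below 0.058 m and angle between bottle_mid's own z axis and vertical below 0.15 rad); the arm keeps its last pose, push and grip.
It fails at once if the jack touches the bottle that was in the way (contact force between jack and obstacle above 0.3 N).
It fails at once if the bottle is knocked over (angle between bottle_mid's own z axis and vertical above 0.7 rad).
It fails at once if the robot lifts or strikes the arm itself (contact force between any of the fingers, the arm and stand above 5 N).
It fails at once if a bystander is moved more than 30 mm (distance of any of other_bottle, tape_roll, block from where it was at the start of the episode above 0.03 m).
It also fails if it takes over 72 s, if anything falls off the work surface, if the arm or the gripper's body presses on something with over 40 N, if the wrist force passes 120 N, or if a joint passes its speed limit or range.

### The arm

A 6-joint arm with a two-finger parallel gripper is mounted at the origin on a cart in front of the work surface, level with it; the furniture and walls round the work are solid. World frame = base frame: x ahead of the robot, y to its left, z up, the work surface at z = 0. Lengths are in m, angles in rad, forces in N, time in s.
With the tool pointing down it reaches from about 0.3 to 0.775 m from the base axis. Payload 14.6 kg.
Tool frame: the origin (TCP) lies at the very end of the fingers, on their centre line; the grasp point (between the pads) lies 19 mm behind it; z points along the fingers, x is the direction in which the jaws open and shut, and the axes are right-handed (so a half turn about z gives the same grasp; the last joint's range is limited). The gripper opens to 94 mm and grips with 3 to 60 N. Pads are 16 mm wide; open, the fingers measure 119 mm over their backs; the gripper's body (75 mm by 177 mm) begins 78 mm behind the grasp point.
Start: joints at [-1.359, 0.3, 1.521, -0, 1.321, -0.067], TCP at [0.151, -0.529, 0.205] pointing down, gripper open.
Joint ranges: [-3.03, 3.03], [-0.79, 2.21], [0.23, 2.52], [-1.04, 4.18], [0, 3.07], [-2.55, 2.55]. Speed limits (rad/s): [2.22, 2.22, 2.57, 3.14, 3.14, 3.14].

### API

Orientations are given as [roll, pitch, yaw] about the fixed x, y, z axes, in that order (R = Rz(yaw) Ry(pitch) Rx(roll)).
In Python, from station import ctrl gives the robot as it stands.
- The arm moves only by the shell command python3 -m inch 'ROWS' [FORCE]. ROWS is JSON, one flat list of numbers, 7 for each row, row after row: the shift along the tool's x, y, z in cm, then the turn, a rotation vector about the tool's x, y, z in rad, then the opening, from 0 (shut) to 1 (fully open). In form: [tx, ty, tz, wx, wy, wz, claw, tx, ty, tz, wx, wy, wz, claw, ...]. A call has 1 to 20 rows; each row shifts and turns the commanded pose from where the row before left it, along the tool's axes as they then stand; what a row does not reach is not made up. A row lasts 1/8 s, in which the tool goes at most 62.5 mm and 10.7 degrees, less where a joint would pass 70% of its speed; a pose out of reach is approached as far as the arm can. A call is refused whole if a number of a shift passes 6.25 or a number of a turn 0.188, either way. A call with a gripper value outside its range is refused whole. The fingers move at their own pace and stop on an object; FORCE is the grip in N (left out, the last holds). Time passes only in rows, so rows that do not move let the fingers close. It gives the time, the measured TCP pose, the force and the opening at its end, in the units of the state.
- ctrl.get_obs(): the state, without advancing time (a new reading comes with each control period).
- ctrl.camera(name): name is "scene" or "top" or "wrist"; returns (picture, depth): 420x560x3 uint8, red, green, blue; 420x560 float32, m along the optical axis (not along the pixel's ray), 0 where there is no reading.
- ctrl.camera_params(name): a dict with "vertical_fov" (degrees; the focal length in pixels is half the picture's height over the tangent of half this angle, whatever the lens; pixels are square), "cx", "cy" (the principal point, pixels), "distortion" ([k1, k2, p1, p2, k3] as OpenCV has them; the pictures are not rectified), "camera_from_world" (4x4, takes a point from world to camera coordinates); the wrist camera has in their place "mount" (4x4, takes a point from camera to tool coordinates, whose origin is the TCP and whose axes are the tool frame's). Camera axes: x right, y down, z forward; pixel columns grow to the right and rows downward; lengths in m; the calibration is good to about 2 mm. A picture is of the moment at which its call begins: read the wrist's pose just before it. camera_params takes no time and is no camera call.
- ctrl.hand_in(): hands the job in, once; it reports no verdict.
Trained networks look in the newest picture that a camera, given by its name, has taken for a name from the list of things; names that differ only in an ending like _2 or _b are one class to them, and where a whole thing is asked for, a point or a joint stands for the part that bears it (a point fixed in the world has none). Each returns a list of dicts, best first, with "score" (0 to 1); they miss things now and then, are a little off and sometimes report something else, mostly with a low value. They report only what shows in the picture. A call takes as long as a camera call. They do not tell look-alikes from the thing itself.
- ctrl.spot_in(camera, label): "bbox" ([centre column, centre row, width, height] in pixels, round what is visible of it).
- ctrl.place_of(camera, label): "centre" ([column, row] in pixels: a listed point, or the origin of a listed thing).
The state is a dict: "time_s": time; "qpos": joint angles; "joint_vel": joint speeds; "tau": joint torques, N m; "ee_pos": TCP position; "eef_rot": TCP orientation; "force": force on the tool from outside, world axes, zero at the start; "moment": the same for the moment, N m; "grip_width": finger opening in m.
Only numpy, scipy, OpenCV 4.12 (cv2) and the standard library are available. Lean on these libraries where they do the work, as an engineer would, in place of code of your own. Each camera call takes 0.05 s, during which the arm holds its last target. There are 200 camera calls.

## Working session

There is one attempt and no reset: what is moved stays moved. The work goes in short steps, Python scripts to look and compute and a shell command to move; the robot and the scene stay as the last step left them, time stands still between calls to the robot, and variables do not carry over. Pictures are saved under pics/ and viewed, about 8 in all and at most 12, crops included, and the job is handed in when it is done.

```bash
mkdir -p pics; ls; cat > h.py <<'E'
import numpy as np, cv2
from station import ctrl
from scipy.spatial.transform import Rotation as R
def cam(name):
    o=ctrl.get_obs(); im,d=ctrl.camera(name); p=ctrl.camera_params(name)
    f=210/np.tan(np.radians(p["vertical_fov"])/2)
    K=np.array([[f,0,p["cx"]],[0,f,p["cy"]],[0,0,1]]); D=np.array(p["distortion"],float)
    if "mount" in p:
        T=np.eye(4);T[:3,:3]=R.from_euler('xyz',o["eef_rot"]).as_matrix();T[:3,3]=o["ee_pos"]
        T=T@np.array(p["mount"])
    else: T=np.linalg.inv(np.array(p["camera_from_world"]))
    return im,d,K,D,T
def ray(c,px):
    u=cv2.undistortPoints(np.array([[px]],float),c[2],c[3])[0,0]
    return c[4][:3,3], c[4][:3,:3]@np.array([u[0],u[1],1])
def at_z(c,px,z):
    o,r=ray(c,px); return o+r*(z-o[2])/r[2]
def at_d(c,px):
    o,r=ray(c,px); x,y=int(round(px[0])),int(round(px[1]))
    w=c[1][max(0,y-1):y+2,max(0,x-1):x+2]; w=w[w>0]
    return o+r*(np.median(w) if len(w) else np.nan)
def cloud(c):
    v,u=np.nonzero(c[1]>0); uv=cv2.undistortPoints(np.stack([u,v],1).astype(float)[:,None],c[2],c[3])[:,0]
    z=c[1][v,u]; P=np.c_[uv*z[:,None],z]@c[4][:3,:3].T+c[4][:3,3]
    return P,u,v
def save(n,im): cv2.imwrite(n,im[:,:,::-1])
def proj(c,P):
    W=np.linalg.inv(c[4]); return cv2.projectPoints(np.atleast_2d(P).astype(float),cv2.Rodrigues(W[:3,:3])[0],W[:3,3],c[2],c[3])[0][:,0]
E
python3 - <<'E'
from h import *
np.set_printoptions(precision=3,suppress=True)
zs=dict(bottle_mid=.048,obstacle=0,tray=0,stand=0,lift_pad=.068,jack_grip=.07,jack=0,saddle_top=.058,handle_pad=.127,handle_hinge=.075,other_bottle=0,tape_roll=0,block=0)
for n in("scene","top"):
    c=cam(n); save(f"pics/{n}0.png",c[0]); print(n,c[4][:3,3])
    for k,z in zs.items():
        for r in ctrl.place_of(n,k)[:3]:
            print(k,round(r["score"],2),np.round(r["centre"]),at_z(c,r["centre"],z),at_d(c,r["centre"]))
print(ctrl.get_obs()["time_s"])
E
```

```text
pics
scene [-0.064  0.513  1.121]
bottle_mid 0.72 [265. 231.] [ 0.548 -0.02   0.048] [ 0.538 -0.011  0.065]
bottle_mid 0.59 [240. 258.] [0.532 0.091 0.048] [0.52  0.099 0.07 ]
obstacle 0.92 [261. 239.] [ 0.564 -0.016  0.   ] [0.544 0.001 0.036]
obstacle 0.68 [245. 266.] [0.527 0.08  0.   ] [0.506 0.095 0.04 ]
tray 0.87 [207. 304.] [0.51  0.232 0.   ] [0.509 0.232 0.002]
stand 0.61 [244. 209.] [ 0.684 -0.058  0.   ] [ 0.684 -0.058 -0.   ]
lift_pad 0.76 [239. 198.] [ 0.678 -0.043  0.068] [ 0.651 -0.023  0.107]
jack_grip 0.86 [340. 199.] [ 0.462 -0.247  0.07 ] [ 0.448 -0.227  0.097]
jack_grip 0.67 [365. 182.] [ 0.451 -0.349  0.07 ] [ 0.473 -0.385  0.026]
jack 0.8 [336. 215.] [ 0.463 -0.24   0.   ] [ 0.453 -0.226  0.021]
saddle_top 0.5 [305. 184.] [ 0.584 -0.228  0.058] [ 0.585 -0.228  0.057]
saddle_top 0.42 [349. 205.] [ 0.435 -0.255  0.058] [ 0.424 -0.239  0.081]
saddle_top 0.34 [242. 213.] [ 0.639 -0.016  0.058] [ 0.678 -0.045 -0.001]
handle_hinge 0.89 [346. 203.] [ 0.437 -0.242  0.075] [ 0.431 -0.232  0.088]
handle_hinge 0.62 [306. 183.] [ 0.574 -0.222  0.075] [ 0.585 -0.234  0.057]

[... 889 characters left out ...]
[356. 237.] [ 0.457 -0.249  0.07 ] [ 0.452 -0.244  0.096]
jack 0.6 [354. 240.] [ 0.461 -0.258  0.   ] [ 0.444 -0.239  0.095]
saddle_top 0.65 [348. 192.] [ 0.578 -0.229  0.058] [ 0.579 -0.229  0.058]
handle_pad 0.76 [365. 278.] [ 0.351 -0.259  0.127] [ 0.351 -0.258  0.128]
handle_hinge 0.61 [360. 242.] [ 0.444 -0.256  0.075] [ 0.442 -0.254  0.088]
handle_hinge 0.59 [177. 218.] [0.486 0.211 0.075] [0.501 0.229 0.004]
other_bottle 0.86 [142. 269.] [0.357 0.308 0.   ] [0.352 0.287 0.064]
tape_roll 0.6 [193. 279.] [0.338 0.168 0.   ] [0.338 0.168 0.001]
tape_roll 0.37 [352. 239.] [ 0.464 -0.253  0.   ] [ 0.447 -0.234  0.096]
block 0.69 [412. 226.] [ 0.507 -0.418  0.   ] [ 0.501 -0.407  0.031]
1.4
```

View pics/top0.png

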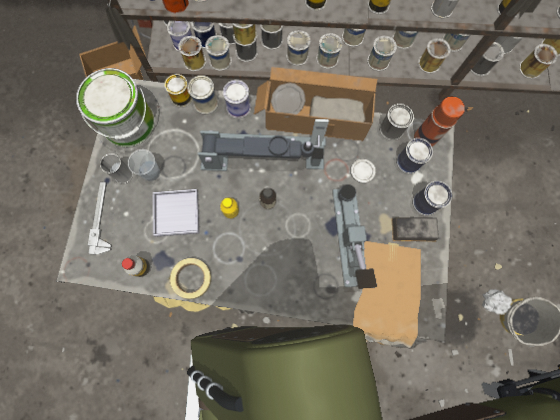

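View pics/scene0.png

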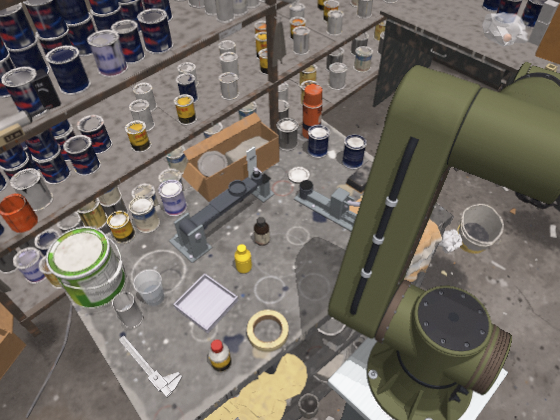

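```bash
python3 - <<'E'
from h import *
np.set_printoptions(precision=4,suppress=True)
def circ(xy):
    A=np.c_[2*xy,np.ones(len(xy))]; s=np.linalg.lstsq(A,(xy**2).sum(1),rcond=None)[0]; return s[:2],np.sqrt(s[2]+s[:2]@s[:2])
for n in("top","scene"):
    c=cam(n);P,u,v=cloud(c)
    def sel(x0,x1,y0,y1,z0,z1):
        m=(P[:,0]>x0)&(P[:,0]<x1)&(P[:,1]>y0)&(P[:,1]<y1)&(P[:,2]>z0)&(P[:,2]<z1); return P[m],m
    def rect(Q,t):
        r=cv2.minAreaRect((Q[:,:2]*1000).astype(np.float32)); print(n,t,len(Q),r,'z',np.median(Q[:,2]))
    rect(sel(.40,.50,-.30,-.19,.091,.102)[0],'block top')
    rect(sel(.54,.63,-.27,-.19,.053,.063)[0],'saddle')
    rect(sel(.31,.39,-.31,-.21,.115,.135)[0],'pedal')
    rect(sel(.60,.72,-.1,.02,.121,.133)[0],'springcup')
    rect(sel(.60,.72,-.2,.2,.100,.118)[0],'arm top')
    for a,b in((-.06,.03),(.05,.12)):
        Q,m=sel(.49,.60,a,b,.091,.102); rect(Q,'cap'); print(np.median(c[0][v[m],u[m]],0))
        Q,m=sel(.49,.60,a,b,.02,.08); 
        if len(Q)>20: print('bodycol',np.median(c[0][v[m],u[m]],0),len(Q), circ(Q[:,:2]))
    Q,_=sel(.42,.59,.15,.32,.015,.03); rect(Q,'tray rim')
E
```

```text
top block top 333 ((441.93023681640625, -247.23130798339844), (83.00325012207031, 43.51602554321289), 7.291553020477295) z 0.09613470460722229
top saddle 199 ((581.2108154296875, -227.90695190429688), (41.31230926513672, 40.05683135986328), 64.70500183105469) z 0.058526018672704794
top pedal 360 ((352.4869079589844, -259.173095703125), (46.62644958496094, 44.09320831298828), 6.941129207611084) z 0.12808759121868524
top springcup 102 ((670.8572998046875, -51.278076171875), (79.35649871826172, 51.966670989990234), 60.91896438598633) z 0.12685788994111163
top arm top 1773 ((681.1021728515625, 8.866348266601562), (82.38397979736328, 306.790771484375), 1.7396012544631958) z 0.11207261920934386
top cap 71 ((558.0355224609375, -16.185447692871094), (21.25608253479004, 23.089000701904297), 5.49954080581665) z 0.09672414038917587
[92. 90. 85.]
bodycol [67.  61.  54.5] 196 (array([ 0.5577, -0.0169]), np.float64(0.018500240532188093))
top cap 74 ((527.4605712890625, 83.81478881835938), (21.755340576171875, 23.07177734375), 4.758561134338379) z 0.09665636078118528
[243. 235.  34.]
bodycol [191. 
[... 701 characters left out ...]
73 ((673.2552490234375, 11.609893798828125), (77.35535430908203, 310.7157897949219), 0.9370262622833252) z 0.11050426792324752
scene cap 53 ((555.8690795898438, -16.306503295898438), (22.582571029663086, 25.104293823242188), 27.22823715209961) z 0.09494758908085132
[87. 84. 81.]
bodycol [73.5 66.  58.5] 244 (array([ 0.554 , -0.0141]), np.float64(0.017632515879912103))
scene cap 60 ((525.0950927734375, 85.76178741455078), (24.183656692504883, 23.722793579101562), 6.046299457550049) z 0.09582522703777996
[249. 235.  78.]
bodycol [179. 151.  48.] 267 (array([0.5224, 0.0869]), np.float64(0.01730894394516629))
scene tray rim 355 ((510.93194580078125, 233.34506225585938), (121.77413940429688, 121.93603515625), 7.637979984283447) z 0.020304924193733864
  return _methods._mean(a, axis=axis, dtype=dtype,
  ret = ret.dtype.type(ret / rcount)
```

The top view shows the black-capped brown bottle at (268,198), its yellow look-alike at (229,206), the tray at (176,212), the jack from the saddle at (347,192) to the pedal at (366,278), and the arm's cup at about (278,147). The scene view agrees: target bottle at (262,231), yellow one at (243,259).

```bash
cat >> h.py <<'E'
def togo(x,y,z,yaw=None):
    "delta in tool axes (cm) and turn about tool z to reach TCP x,y,z with jaw axis at yaw (mod pi)"
    o=ctrl.get_obs(); M=R.from_euler('xyz',o["eef_rot"]).as_matrix()
    d=M.T@(np.array([x,y,z])-o["ee_pos"])*100
    jy=np.arctan2(M[1,0],M[0,0])
    print('t',o["time_s"],'pos',np.round(o["ee_pos"],4),'rot',np.round(o["eef_rot"],3),'jawyaw',round(jy,3),'F',np.round(o["force"],1),'w',round(o["grip_width"],4),'q',np.round(o["qpos"],2))
    if yaw is not None:
        e=(yaw-jy+np.pi/2)%np.pi-np.pi/2; print('wz',-e if M[2,2]<0 else e)
        f=R.from_euler('z',yaw).as_matrix()@np.diag([1,-1,-1.])
        print('tool delta cm',np.round(d,2),'tool down?',np.round(M[:,2],3))
    else: print('tool delta cm',np.round(d,2))
E
python3 -c "
from h import *
togo(.557,-.017,.205,np.pi/2); togo(.557,-.017,.205,0)"
```

```text
t 1.5 pos [ 0.1514 -0.5287  0.2054] rot [ 3.142  0.    -1.292] jawyaw -1.292 F [ 0.2 -0.  -0.5] w 0.0943 q [-1.36  0.3   1.52 -0.    1.32 -0.07]
wz 0.2788056603231013
tool delta cm [-3.803e+01 -5.308e+01  4.000e-02] tool down? [-0.  0. -1.]
t 1.5 pos [ 0.1514 -0.5287  0.2054] rot [ 3.142  0.    -1.292] jawyaw -1.292 F [ 0.2 -0.  -0.5] w 0.0943 q [-1.36  0.3   1.52 -0.    1.32 -0.07]
wz -1.2919906664717957
tool delta cm [-3.803e+01 -5.308e+01  4.000e-02] tool down? [-0.  0. -1.]
```

```bash
python3 -m inch '[-2.54,-3.54,0,0,0,0,1,-2.54,-3.54,0,0,0,0,1,-2.54,-3.54,0,0,0,0,1,-2.54,-3.54,0,0,0,0,1,-2.54,-3.54,0,0,0,0,1,-2.54,-3.54,0,0,0,0,1,-2.54,-3.54,0,0,0,0,1,-2.54,-3.54,0,0,0,0,1,-2.54,-3.54,0,0,0,0,1,-2.54,-3.54,0,0,0,0,1,-2.54,-3.54,0,0,0,0,1,-2.54,-3.54,0,0,0,0,1,-2.54,-3.54,0,0,0,0,1,-2.54,-3.54,0,0,0,0,1,-2.54,-3.54,0,0,0,0,1,0,0,0,0,0,0.14,1,0,0,0,0,0,0.139,1,0,0,0,0,0,0,1]'
python3 - <<'E'
from h import *
togo(.557,-.017,.036,np.pi/2)
c=cam("wrist"); save("pics/w1.png",c[0]); P,u,v=cloud(c)
for n,a in(("cap",(.09,.102)),("body",(.02,.08))):
    m=(P[:,2]>a[0])&(P[:,2]<a[1])&(abs(P[:,0]-.557)<.04)&(abs(P[:,1]+.017)<.04); Q=P[m]
    if len(Q)>10: print(n,len(Q),cv2.minAreaRect((Q[:,:2]*1000).astype(np.float32)),np.median(Q[:,2]))
for k,z in(("bottle_mid",.048),("lift_pad",.068)):
    for r in ctrl.place_of("wrist",k)[:2]: print(k,r["score"],r["centre"],at_z(c,r["centre"],z))
E
```

```text
time_s: 3.75
ee_pos: [0.557, -0.0163, 0.2054]
eef_rot: [3.142, 0.0, -1.57]
force: [-0.3, 0.7, -0.2]
grip_width: 0.0942
t 3.75 pos [ 0.557  -0.0163  0.2054] rot [ 3.142  0.    -1.57 ] jawyaw -1.57 F [-0.3  0.7 -0.2] w 0.0942 q [-0.09  0.32  1.5   0.    1.33  1.48]
wz 0.0007766912438764706
tool delta cm [ 0.07 -0.   16.94] tool down? [-0.  0. -1.]
cap 559 ((558.4811401367188, -16.058116912841797), (23.78128433227539, 23.901596069335938), 2.3809778690338135) 0.09590593215419296
body 1032 ((558.7467651367188, -16.03360366821289), (43.08306884765625, 43.669410705566406), 89.60591125488281) 0.06685133164893295
bottle_mid 0.71 [276.4, 195.7] [ 0.55828334 -0.01540543  0.048     ]
bottle_mid 0.63 [180.7, 224.2] [0.52714534 0.08697857 0.048     ]
```

View pics/w1.png

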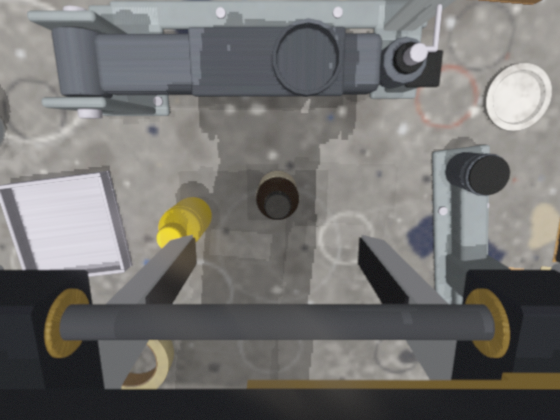

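Wrist view: the bottle is centred at (277,197), the yellow one is left of it, clear of the jaws, and the round spring cup is at (306,58). Descend and grip.

```bash
python3 - <<'E'
from h import *
np.set_printoptions(precision=4,suppress=True)
c=cam("wrist");P,u,v=cloud(c)
def fit(n,x0,x1,y0,y1,z0,z1):
    m=(P[:,0]>x0)&(P[:,0]<x1)&(P[:,1]>y0)&(P[:,1]<y1)&(P[:,2]>z0)&(P[:,2]<z1);Q=P[m]
    print(n,len(Q),cv2.minAreaRect((Q[:,:2]*1000).astype(np.float32)),cv2.minEnclosingCircle((Q[:,:2]*1000).astype(np.float32)))
fit('cup',.6,.72,-.085,.0,.121,.133)
fit('arm',.6,.72,-.09,.12,.105,.118)
fit('saddle',.53,.63,-.27,-.19,.05,.064)
fit('tray',.42,.60,.15,.32,.015,.03)
E
python3 -m inch '[0,-0.15,2.8,0,0,0,1,0,0,2.8,0,0,0,1,0,0,2.8,0,0,0,1,0,0,2.8,0,0,0,1,0,0,2.8,0,0,0,1,0,0,2.0,0,0,0,1,0,0,0.9,0,0,0,1,0,0,0,0,0,0,1,0,0,0,0,0,0,0,0,0,0,0,0,0,0,0,0,0,0,0,0,0,0,0,0,0,0,0,0,0,0,0,0,0,0,0]' 15
```

```text
cup 1134 ((676.3914794921875, -37.844608306884766), (50.80095672607422, 51.19666290283203), 81.79841613769531) ((676.5751342773438, -37.706119537353516), 26.03173828125)
arm 16513 ((675.7688598632812, 15.002235412597656), (67.4464111328125, 209.97808837890625), 0.01680687814950943) ((673.5056762695312, 16.07080078125), 108.3043212890625)
saddle 1544 ((581.2921752929688, -227.28932189941406), (42.51224136352539, 41.96022415161133), 32.09722137451172) ((580.975830078125, -227.83753967285156), 21.98953628540039)
tray 1782 ((512.5833740234375, 232.82583618164062), (119.95270538330078, 121.76263427734375), 7.168547630310059) ((513.7657470703125, 231.7948455810547), 83.50843048095703)
time_s: 5.58
ee_pos: [0.5585, -0.0163, 0.0365]
eef_rot: [-3.142, -0.0, -1.571]
force: [0.5, -0.6, 0.2]
grip_width: 0.0472
```

```bash
python3 -m inch '[0,0,0,0,0,0,0,0,0,0,0,0,0,0,0,0,0,0,0,0,0,0,0,-1.5,0,0,0,0,0,0,-3,0,0,0,0,0,0,-3,0,0,0,0,0,0,-3,0,0,0,0,0,0,-2.5,0,0,0,0]'; python3 -c "
from h import *
togo(.513,.232,.0415,np.pi/2)"
```

```text
time_s: 6.58
ee_pos: [0.5586, -0.0163, 0.1687]
eef_rot: [-3.14, -0.0, -1.571]
force: [0.1, -0.6, -1.5]
grip_width: 0.0438
t 6.575 pos [ 0.5586 -0.0163  0.1687] rot [-3.14  -0.    -1.571] jawyaw -1.571 F [ 0.1 -0.6 -1.5] w 0.0438 q [-0.09  0.35  1.54  0.    1.25  1.48]
wz -0.00018365282346088918
tool delta cm [-24.83   4.58  12.71] tool down? [ 0.001 -0.    -1.   ]
```

```bash
python3 -m inch '[-1.5,0.26,0,0,0,0,0,-2.5,0.46,0,0,0,0,0,-2.5,0.46,0,0,0,0,0,-2.5,0.46,0,0,0,0,0,-2.5,0.46,0,0,0,0,0,-2.5,0.46,0,0,0,0,0,-2.5,0.46,0,0,0,0,0,-2.5,0.46,0,0,0,0,0,-2.5,0.46,0,0,0,0,0,-2.33,0.45,0,0,0,0,0,-1.5,0.15,0,0,0,0,0,0,0,2.5,0,0,0,0,0,0,2.8,0,0,0,0,0,0,2.8,0,0,0,0,0,0,2.5,0,0,0,0,0,0,1,0,0,0,0,0,0,0.5,0,0,0,0,0,0,0,0,0,0,0]'; python3 - <<'E'
from h import *
togo(.513,.232,.0415,np.pi/2)
c=cam("top");P,u,v=cloud(c)
m=(abs(P[:,0]-.513)<.05)&(abs(P[:,1]-.232)<.05)&(P[:,2]>.03)&(P[:,2]<.1);print(m.sum())
E
```

```text
time_s: 8.82
ee_pos: [0.5133, 0.2371, 0.0458]
eef_rot: [-3.141, 0.0, -1.571]
force: [0.2, -0.7, -0.9]
grip_width: 0.0438
t 8.825 pos [0.5133 0.2371 0.0458] rot [-3.141  0.    -1.571] jawyaw -1.571 F [ 0.2 -0.7 -0.9] w 0.0438 q [ 0.37  0.51  1.62 -0.    1.    1.94]
wz -0.0002007081708992331
tool delta cm [0.51 0.03 0.43] tool down? [ 0.  0. -1.]
40
```

```bash
python3 -m inch '[0.5,0,0.2,0,0,0,0,0,0,0.2,0,0,0,0,0,0,0.1,0,0,0,0,0,0,0,0,0,0,0]'; python3 -m inch '[0,0,0,0,0,0,0.6,0,0,0,0,0,0,1,0,0,0,0,0,0,1,0,0,0,0,0,0,1,0,0,0,0,0,0,1,0,0,0,0,0,0,1,0,0,-2,0,0,0,1,0,0,-3,0,0,0,1,0,0,-3,0,0,0,1,0,0,-3,0,0,0,1,0,0,-3,0,0,0,1,0,0,0,0,0,0,1]'
python3 - <<'E'
from h import *
c=cam("wrist");P,u,v=cloud(c);save("pics/w2.png",c[0])
for a,b in((.09,.11),(.03,.085)):
    m=(abs(P[:,0]-.513)<.05)&(abs(P[:,1]-.232)<.05)&(P[:,2]>a)&(P[:,2]<b);Q=P[m];print(len(Q),cv2.minAreaRect((Q[:,:2]*1000).astype(np.float32)) if len(Q)>5 else'',np.median(Q[:,2]))
g=(.581-.1187,-.2278-.0152)   # saddle - .12*(cos,sin yaw .127)
print(g); togo(*g,.19,.127+np.pi/2)
E
```

```text
time_s: 9.38
ee_pos: [0.5132, 0.232, 0.0405]
eef_rot: [-3.141, 0.0, -1.571]
force: [0.1, -0.4, -1.2]
grip_width: 0.0436
time_s: 10.88
ee_pos: [0.5139, 0.2323, 0.1826]
eef_rot: [-3.138, 0.001, -1.571]
force: [0.4, -0.3, -0.1]
grip_width: 0.0942
695 ((513.0191650390625, 232.21287536621094), (24.29197883605957, 24.117862701416016), 29.476675033569336) 0.09978470594882194
1190 ((513.64208984375, 232.71678161621094), (43.510257720947266, 43.36040115356445), 89.4930648803711) 0.07085963367109391
(0.46229999999999993, -0.243)
t 10.925 pos [0.5133 0.232  0.1808] rot [-3.14   0.    -1.571] jawyaw -1.571 F [0.3 0.4 0.5] w 0.0939 q [0.36 0.35 1.51 0.   1.28 1.93]
wz -0.127212463582822
tool delta cm [47.5   5.09 -0.95] tool down? [ 0.001  0.    -1.   ]
```

View pics/w2.png

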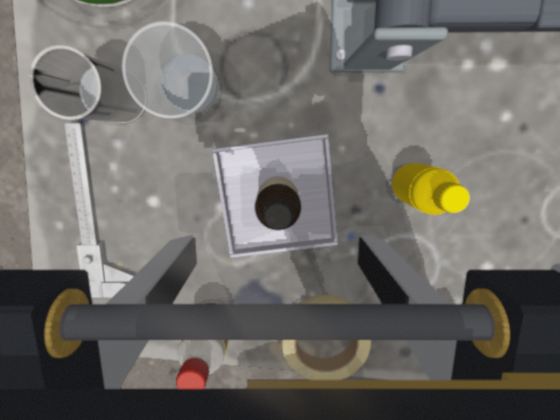

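Bottle upright in the tray at (278,205), within 1 mm of centre and resting on its floor. On to the jack.

```bash
python3 -m inch '[1.5,0.15,-0.5,0,0,0,1,3,0.32,-0.5,0,0,0,1,3,0.32,0,0,0,0,1,3,0.32,0,0,0,0,1,3,0.32,0,0,0,0,1,3,0.32,0,0,0,0,1,3,0.32,0,0,0,0,1,3,0.32,0,0,0,0,1,3,0.32,0,0,0,0,1,3,0.32,0,0,0,0,1,3,0.32,0,0,0,0,1,3,0.32,0,0,0,0,1,3,0.32,0,0,0,0,1,3,0.32,0,0,0,0,1,3,0.32,0,0,0,0,1,3,0.32,0,0,0,0,1,1,0.14,0,0,0,0,1,0,0,0,0,0,-0.127,1,0,0,0,0,0,0,1]'
python3 - <<'E'
from h import *
togo(.4623,-.243,.051,.127+np.pi/2)
c=cam("wrist");P,u,v=cloud(c);save("pics/w3.png",c[0])
def fit(n,x0,x1,y0,y1,z0,z1):
    m=(P[:,0]>x0)&(P[:,0]<x1)&(P[:,1]>y0)&(P[:,1]<y1)&(P[:,2]>z0)&(P[:,2]<z1);Q=P[m]
    if len(Q)>9: print(n,len(Q),cv2.minAreaRect((Q[:,:2]*1000).astype(np.float32)),np.median(Q[:,2]))
fit('saddle',.54,.62,-.27,-.19,.05,.064)
fit('blocktop',.40,.50,-.30,-.19,.0925,.099)
fit('base',.30,.65,-.33,-.15,.006,.03)
fit('pedal',.30,.39,-.31,-.21,.115,.135)
for r in ctrl.place_of("wrist","jack_grip")[:2]: print(r["score"],r["centre"],at_z(c,r["centre"],.07))
E
```

```text
time_s: 13.3
ee_pos: [0.4618, -0.2427, 0.1901]
eef_rot: [3.141, 0.001, -1.445]
force: [-0.6, -1.0, -0.6]
grip_width: 0.0943
t 13.3 pos [ 0.4618 -0.2427  0.1901] rot [ 3.141e+00  1.000e-03 -1.445e+00] jawyaw -1.445 F [-0.6 -1.  -0.6] w 0.0943 q [-0.55  0.25  1.62  0.    1.27  0.89]
wz -0.0008120405686673493
tool delta cm [ 0.04 -0.05 13.91] tool down? [-0.001  0.001 -1.   ]
saddle 1952 ((580.5835571289062, -228.17221069335938), (42.832271575927734, 42.6070442199707), 85.59793853759766) 0.05804277280937553
blocktop 2385 ((440.7767028808594, -246.30752563476562), (83.27980041503906, 43.34413146972656), 6.138736724853516) 0.09588518379207478
base 6125 ((494.81103515625, -244.0139923095703), (113.8785629272461, 319.0622863769531), 85.9241714477539) 0.008120099136342207
pedal 1748 ((344.8607482910156, -259.4253234863281), (27.917253494262695, 43.62275314331055), 7.466423988342285) 0.12945709134169373
0.58 [278.1, 206.2] [ 0.46043564 -0.24360313  0.07      ]
```

View pics/w3.png

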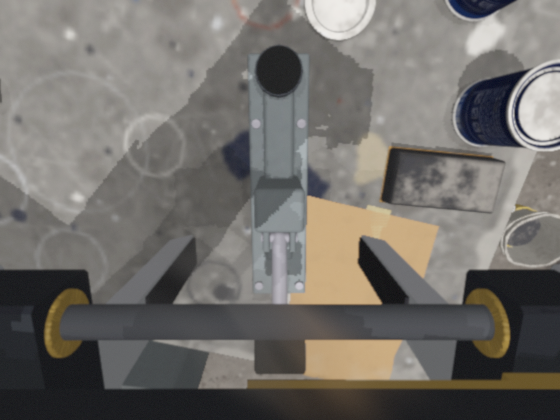

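Jack is aligned with the tool: saddle (278,70), block (279,205), no obstruction beside the block. Descend and grip.

```bash
python3 -m inch '[0,-0.05,2,0,0,0,1,0,0,2.5,0,0,0,1,0,0,2.5,0,0,0,1,0,0,2.5,0,0,0,1,0,0,2.4,0,0,0,1,0,0,1.5,0,0,0,1,0,0,0.5,0,0,0,1,0,0,0,0,0,0,1,0,0,0,0,0,0,0,0,0,0,0,0,0,0,0,0,0,0,0,0,0,0,0,0,0,0,0,0,0,0,0,0,0,0,0,0,0,0,0,0,0,0,0,0,0,0,0,0,0,0,0,0,0,0,0]' 45
python3 -m inch '[0,0,-0.2,0,0,0,0,0,0,-0.2,0,0,0,0,0,0,-0.1,0,0,0,0,0,0,0,0,0,0,0]'
python3 - <<'E'
from h import *
def fits(c):
    P,u,v=cloud(c)
    def fit(n,x0,x1,y0,y1,z0,z1):
        m=(P[:,0]>x0)&(P[:,0]<x1)&(P[:,1]>y0)&(P[:,1]<y1)&(P[:,2]>z0)&(P[:,2]<z1);Q=P[m]
        if len(Q)>9: print(n,len(Q),cv2.minAreaRect((Q[:,:2]*1000).astype(np.float32)),np.median(Q[:,2]))
    fit('saddle',.54,.62,-.27,-.19,.05,.07)
fits(cam("wrist")); togo(.5575,-.0377,.056,np.pi/2)
E
```

```text
time_s: 13.9
ee_pos: [0.4622, -0.243, 0.1955]
eef_rot: [-3.141, -0.0, -1.444]
force: [-0.4, -0.3, 0.5]
grip_width: 0.0574
saddle 1885 ((580.5299682617188, -228.2826385498047), (42.80522918701172, 42.84022521972656), 35.283363342285156) 0.05802627868278687
t 13.95 pos [ 0.4621 -0.243   0.1954] rot [-3.142  0.    -1.444] jawyaw -1.444 F [0.6 0.5 0.2] w 0.0533 q [-0.55  0.25  1.61  0.    1.28  0.89]
wz 0.12664682050799314
tool delta cm [-19.16 -12.05  13.94] tool down? [ 0.  0. -1.]$: bad value
```

The first call was refused whole (bad count); only the small lift in the air ran. Reopen and redo.

```bash
python3 -m inch '[0,0,0,0,0,0,1,0,0,0,0,0,0,1,0,0,0,0,0,0,1,0,0,0,0,0,0,1]' 45 && python3 -m inch '[0,0,2.5,0,0,0,1,0,0,2.5,0,0,0,1,0,0,2.5,0,0,0,1,0,0,2.5,0,0,0,1,0,0,2.5,0,0,0,1,0,0,1.4,0,0,0,1,0,0,0.5,0,0,0,1,0,0,0,0,0,0,1]' && python3 -m inch '[0,0,0,0,0,0,0,0,0,0,0,0,0,0,0,0,0,0,0,0,0,0,0,0,0,0,0,0,0,0,0,0,0,0,0,0,0,0,0,0,0,0,0,0,0,0,0,0,0,0,0,0,0,0,0,0,0,0,0,0,0,0,0]'
```

```text
time_s: 14.45
ee_pos: [0.4622, -0.243, 0.1955]
eef_rot: [-3.142, -0.0, -1.444]
force: [0.1, 0.2, 0.7]
grip_width: 0.0899
time_s: 15.45
ee_pos: [0.4623, -0.2432, 0.0518]
eef_rot: [-3.141, -0.0, -1.444]
force: [0.3, -0.5, 1.4]
grip_width: 0.0942
time_s: 16.58
ee_pos: [0.4624, -0.2435, 0.0517]
eef_rot: [-3.141, -0.001, -1.444]
force: [0.2, -5.5, 1.7]
grip_width: 0.0435
```

```bash
python3 -m inch '[0,0,-0.2,0,0,0,0,0,0,-0.2,0,0,0,0,0,0,-0.1,0,0,0,0,0,0,0,0,0,0,0]'
python3 - <<'E'
from h import *
c=cam("wrist");P,u,v=cloud(c)
m=(P[:,0]>.54)&(P[:,0]<.62)&(P[:,1]>-.27)&(P[:,1]<-.19)&(P[:,2]>.05)&(P[:,2]<.075);Q=P[m]
print(len(Q),cv2.minAreaRect((Q[:,:2]*1000).astype(np.float32)),np.median(Q[:,2]))
# nose of base: heights along jack ahead of saddle
togo(.5575,-.0377,.056,np.pi/2)
E
```

```text
time_s: 17.08
ee_pos: [0.4621, -0.2428, 0.0563]
eef_rot: [3.141, 0.0, -1.444]
force: [-0.8, -0.4, -8.5]
grip_width: 0.0439
5199 ((573.8690795898438, -227.7144012451172), (30.831829071044922, 43.39815902709961), 7.769954204559326) 0.06257304489391854
t 17.125 pos [ 0.4621 -0.2429  0.0563] rot [ 3.141  0.    -1.444] jawyaw -1.444 F [-0.2  0.2 -8.2] w 0.0438 q [-0.55  0.42  1.74  0.    0.98  0.89]
wz 0.1268059266310786
tool delta cm [-19.15 -12.06   0.04] tool down? [-0.  0. -1.]
```

Jack lifted level, ~5 mm. Sideways first, then ahead under the pad.

```bash
python3 -m inch '[-0.7,-0.09,0,0,0,0,0,-1.4,-0.18,0,0,0,0,0,-1.4,-0.18,0,0,0,0,0,-1.4,-0.18,0,0,0,0,0,-1.4,-0.18,0,0,0,0,0,-1.4,-0.18,0,0,0,0,0,-1.4,-0.18,0,0,0,0,0,-1.4,-0.18,0,0,0,0,0,-1.4,-0.18,0,0,0,0,0,-1.4,-0.18,0,0,0,0,0,-1.4,-0.18,0,0,0,0,0,-1.4,-0.18,0,0,0,0,0,-1.4,-0.18,0,0,0,0,0,-0.9,-0.1,0,0,0,0,0,-0.45,-0.05,0,0,0,0,0,0,0,0,0,0,0,0]'
python3 - <<'E'
from h import *
c=cam("wrist");P,u,v=cloud(c);save("pics/w4.png",c[0])
def fit(n,x0,x1,y0,y1,z0,z1):
    m=(P[:,0]>x0)&(P[:,0]<x1)&(P[:,1]>y0)&(P[:,1]<y1)&(P[:,2]>z0)&(P[:,2]<z1);Q=P[m]
    if len(Q)>9: print(n,len(Q),cv2.minAreaRect((Q[:,:2]*1000).astype(np.float32)),cv2.minEnclosingCircle((Q[:,:2]*1000).astype(np.float32)),np.median(Q[:,2]))
fit('saddle',.54,.62,-.08,.0,.055,.072)
fit('cup',.6,.72,-.085,.0,.121,.133)
togo(.5575,-.0529,.056,.127+np.pi/2)
E
```

```text
time_s: 19.12
ee_pos: [0.4622, -0.0529, 0.0565]
eef_rot: [-3.142, -0.0, -1.444]
force: [-0.5, -0.3, -8.1]
grip_width: 0.044
saddle 5188 ((574.022705078125, -37.705291748046875), (30.85138702392578, 43.43505859375), 7.359478950500488) ((580.3260498046875, -36.68777847290039), 21.919475555419922) 0.06279875176929171
t 19.175 pos [ 0.4622 -0.0531  0.0565] rot [-3.141 -0.    -1.444] jawyaw -1.444 F [-0.   0.  -8.7] w 0.0439 q [-0.19  0.31  1.9  -0.    0.94  1.25]
wz -0.00017268878673171173
tool delta cm [ 1.18 -9.46  0.05] tool down? [ 0. -0. -1.]
```

View pics/w4.png

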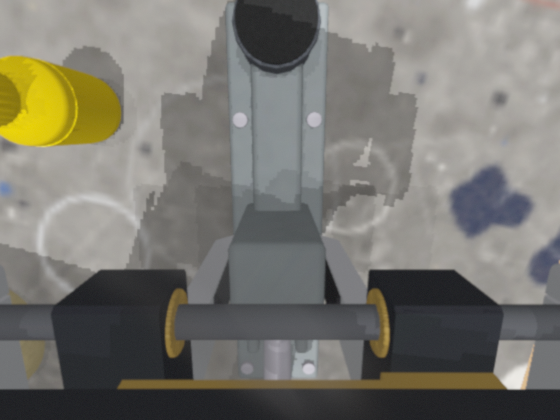

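Jack held straight (saddle at (278,20), partly cut by the frame); yellow bottle well clear. Advance, 2 mm lower.

```bash
python3 -m inch '[0.1,-0.7,0.1,0,0,0,0,0.14,-1.1,0.1,0,0,0,0,0.14,-1.1,0,0,0,0,0,0.14,-1.1,0,0,0,0,0,0.14,-1.1,0,0,0,0,0,0.14,-1.1,0,0,0,0,0,0.14,-1.1,0,0,0,0,0,0.14,-1.1,0,0,0,0,0,0.1,-0.7,0,0,0,0,0,0,-0.36,0,0,0,0,0,0,0,0,0,0,0,0]'
python3 - <<'E'
from h import *
togo(.5575,-.0529,.0515,.127+np.pi/2)
E
```

```text
time_s: 20.55
ee_pos: [0.5575, -0.0527, 0.0544]
eef_rot: [3.141, 0.0, -1.444]
force: [0.4, -0.9, -8.4]
grip_width: 0.044
t 20.55 pos [ 0.5575 -0.0527  0.0544] rot [ 3.141  0.    -1.444] jawyaw -1.444 F [ 0.4 -0.9 -8.4] w 0.044 q [-0.16  0.49  1.63  0.    1.02  1.28]
wz -0.0001367637399152244
tool delta cm [ 0.02 -0.    0.29] tool down? [-0.  0. -1.]
```

```bash
python3 -m inch '[0,0,0.15,0,0,0,0,0,0,0.12,0,0,0,0,0,0,0,0,0,0,0]' && python3 -m inch '[0,0,0,0,0,0,0.6,0,0,0,0,0,0,1,0,0,0,0,0,0,1,0,0,0,0,0,0,1,0,0,0,0,0,0,1,0,0,0,0,0,0,1]' && python3 -m inch '[0,0,-1.5,0,0,0,1,0,0,-2.5,0,0,0,1,0,0,-2.5,0,0,0,1,0,0,-2.5,0,0,0,1,0,0,-2.5,0,0,0,1,0,0,-1.5,0,0,0,1,0,0,0,0,0,0,1]'
python3 - <<'E'
from h import *
np.set_printoptions(precision=4,suppress=True)
c=cam("wrist");P,u,v=cloud(c);save("pics/w5.png",c[0])
def fit(n,x0,x1,y0,y1,z0,z1):
    m=(P[:,0]>x0)&(P[:,0]<x1)&(P[:,1]>y0)&(P[:,1]<y1)&(P[:,2]>z0)&(P[:,2]<z1);Q=P[m]
    if len(Q)>9: print(n,len(Q),cv2.minAreaRect((Q[:,:2]*1000).astype(np.float32)),np.median(Q[:,2]))
fit('blocktop',.49,.61,-.1,.0,.0925,.099)
fit('cup',.6,.72,-.085,.0,.121,.133)
fit('saddle vis',.6,.72,-.085,.0,.05,.066)
fit('pedal',.40,.49,-.12,.0,.11,.135)
c=cam("top");P,u,v=cloud(c)
fit('top cup',.6,.72,-.085,-.01,.121,.133)
fit('top pedal',.40,.49,-.12,.0,.11,.135)
fit('top saddle',.6,.72,-.085,.0,.05,.066)
togo(.4465,-.0671,.14,.127+np.pi/2)
E
```

```text
time_s: 20.92
ee_pos: [0.5574, -0.0527, 0.0518]
eef_rot: [-3.142, 0.0, -1.444]
force: [-0.5, -0.7, -8.5]
grip_width: 0.0436
time_s: 21.68
ee_pos: [0.5575, -0.0527, 0.0517]
eef_rot: [-3.142, 0.0, -1.444]
force: [0.3, -0.2, 0.6]
grip_width: 0.0934
time_s: 22.55
ee_pos: [0.5578, -0.0528, 0.1828]
eef_rot: [-3.14, -0.001, -1.444]
force: [-0.6, 0.9, -0.9]
grip_width: 0.0939
blocktop 2505 ((533.13525390625, -55.66856384277344), (88.42152404785156, 43.4608039855957), 8.282613754272461) 0.09589879985593514
cup 1381 ((676.2156372070312, -37.894283294677734), (50.9678840637207, 51.051231384277344), 31.920520782470703) 0.12681267280138583
saddle vis 71 ((655.8153076171875, -36.31535339355469), (21.777265548706055, 3.18019962310791), 89.61817169189453) 0.054534927094007535
pedal 2058 ((443.279296875, -67.17786407470703), (30.98642349243164, 43.51509475708008), 7.533581256866455) 0.1284450577467584
t 22.65 pos [ 0.5572 -0.0527  0.1811] rot [ 3.141  0.    -1.444] jawyaw -1.444 F [-0.6  0.2 -0.2] w 0.0941 q [-0.16  0.34  1.52  0.    1.28  1.28]
wz -0.00019706260354990235
tool delta cm [ 0.03 11.16  4.12] tool down? [-0.001  0.    -1.   ]
```

View pics/w5.png

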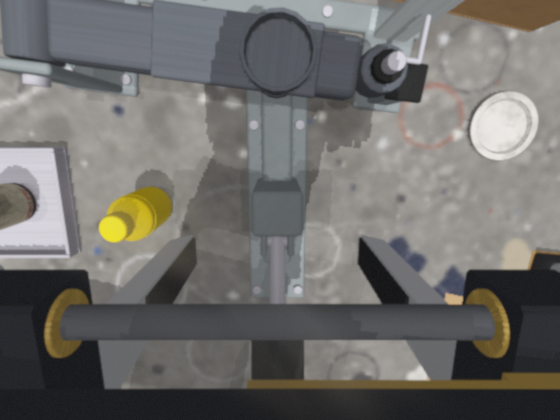

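Jack stands under the arm with its axis through the spring cup (278,52). Everything else is in place. Move over the pedal with fingers shut; check pedal slope.

```bash
python3 - <<'E'
from h import *
for n in("wrist",):
    c=cam(n);P,u,v=cloud(c)
    m=(P[:,0]>.41)&(P[:,0]<.475)&(abs(P[:,1]+.067)<.02)&(P[:,2]>.105)&(P[:,2]<.14);Q=P[m]
    for x in np.arange(.42,.476,.006):
        q=Q[abs(Q[:,0]-x)<.003]; print(round(x,3),len(q),np.round(np.median(q[:,2]),4) if len(q) else '')
E
python3 -m inch '[0,1.2,0,0,0,0,0.5,0,2,0,0,0,0,0,0,2,0,0,0,0,0,0,2,0,0,0,0,0,0,2,0,0,0,0,0,0,1.5,0,0,0,0,0,0,0.5,0.5,0,0,0,0,0,0,1.5,0,0,0,0,0,0,1.5,0,0,0,0,0,0,0,0,0,0,0]' 30
python3 -c "
from h import *
togo(.4464,-.067,.128,.127+np.pi/2)
c=cam('top');P,u,v=cloud(c);save('pics/t6.png',c[0][100:330,120:440].repeat(2,0).repeat(2,1))"
```

```text
0.42 0 
0.426 55 0.1322
0.432 346 0.1318
0.438 384 0.1302
0.444 387 0.1283
0.45 380 0.1264
0.456 332 0.1248
0.462 31 0.1245
0.468 0 
0.474 0 
time_s: 23.95
ee_pos: [0.4459, -0.0667, 0.1451]
eef_rot: [3.139, 0.001, -1.444]
force: [-0.4, -0.7, 0.6]
grip_width: 0.001
t 23.95 pos [ 0.4459 -0.0667  0.1451] rot [ 3.139e+00  1.000e-03 -1.444e+00] jawyaw -1.444 F [-0.4 -0.7  0.6] w 0.001 q [-0.23  0.15  1.86  0.    1.14  1.21]
wz -5.4482570365443905e-05
tool delta cm [ 0.04 -0.05  1.71] tool down? [-0.003  0.001 -1.   ]
```

View pics/t6.png

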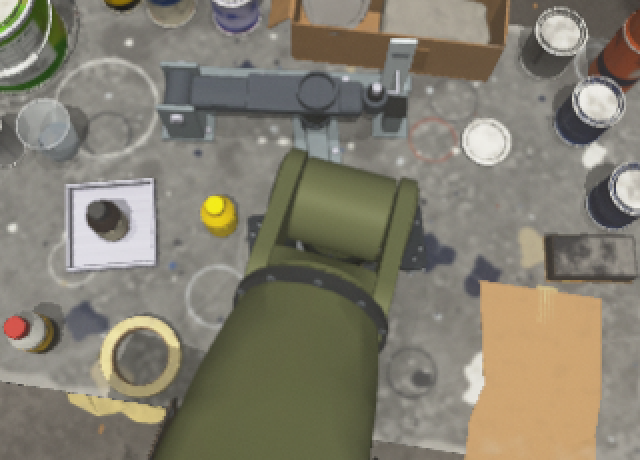

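Bystanders and the bottle in the tray are undisturbed (bottle about (105,220) in the crop); the pedal slopes 17° at start so it will end −17°, so a vertical push along the arc will stick. Pressing.

```bash
python3 -m inch '[0,0,0.8,0,0,0,0,0,0,0.7,0,0,0,0,0,0,0.2,0,0,0,0,0,0,0,0,0,0,0]' && python3 -m inch '[0,0.24,0.42,0,0,0,0,0,0.24,0.43,0,0,0,0,0,0.2,0.44,0,0,0,0,0,0.19,0.44,0,0,0,0,0,0,0,0,0,0,0]' && python3 -m inch '[0,0.15,0.46,0,0,0,0,0,0.15,0.47,0,0,0,0,0,0.11,0.47,0,0,0,0,0,0.1,0.48,0,0,0,0,0,0,0,0,0,0,0]'
```

```text
time_s: 24.5
ee_pos: [0.4464, -0.0669, 0.1298]
eef_rot: [3.142, 0.0, -1.444]
force: [-0.0, 0.8, 1.6]
grip_width: 0.0003
time_s: 25.12
ee_pos: [0.438, -0.068, 0.1126]
eef_rot: [-3.141, -0.0, -1.444]
force: [1.4, 0.6, 5.5]
grip_width: 0.0004
time_s: 25.75
ee_pos: [0.4326, -0.0687, 0.0938]
eef_rot: [3.141, -0.0, -1.444]
force: [-2.7, 0.1, 8.8]
grip_width: 0.0006
```

```bash
python3 -m inch '[0,0.06,0.48,0,0,0,0,0,0.05,0.48,0,0,0,0,0,0.01,0.48,0,0,0,0,0,0,0,0,0,0,0]' && python3 -m inch '[0,0,0.3,0,0,0,0,0,0,0.2,0,0,0,0,0,0,0,0,0,0,0,0,0,0,0,0,0,0]'
```

```text
time_s: 26.25
ee_pos: [0.4309, -0.0689, 0.0792]
eef_rot: [3.14, 0.0, -1.444]
force: [-5.1, -0.6, 8.0]
grip_width: 0.0005
time_s: 26.75
ee_pos: [0.4308, -0.0689, 0.0743]
eef_rot: [3.14, 0.0, -1.444]
force: [-5.8, 0.1, 9.0]
grip_width: 0.0007
```

```bash
python3 - <<'E'
from h import *
c=cam("scene");P,u,v=cloud(c);save("pics/s7.png",c[0][150:330,160:400].repeat(3,0).repeat(3,1))
def fit(n,x0,x1,y0,y1,z0,z1):
    m=(P[:,0]>x0)&(P[:,0]<x1)&(P[:,1]>y0)&(P[:,1]<y1)&(P[:,2]>z0)&(P[:,2]<z1);Q=P[m]
    if len(Q)>9: print(n,len(Q),cv2.minAreaRect((Q[:,:2]*1000).astype(np.float32)),np.round(np.percentile(Q[:,2],[10,50,90,99]),4))
fit('cup',.64,.71,-.07,-.005,.1,.18)
fit('blk',.50,.60,-.1,.0,.09,.105)
togo(.4305,-.067,.072,.127+np.pi/2)
E
```

```text
cup 428 ((674.9588012695312, -37.585880279541016), (64.66178894042969, 54.01502227783203), 89.22138977050781) [0.122  0.1386 0.1488 0.1553]
blk 179 ((548.2918090820312, -53.0331916809082), (49.21326446533203, 46.63050842285156), 10.798113822937012) [0.0917 0.0948 0.0975 0.0998]
t 26.8 pos [ 0.4308 -0.0689  0.0744] rot [ 3.14   0.    -1.444] jawyaw -1.444 F [-5.9 -0.4  9.6] w 0.0006 q [-0.24  0.22  1.96 -0.    0.96  1.2 ]
wz -8.484183709178694e-05
tool delta cm [-0.19  0.01  0.24] tool down? [-0.002 -0.    -1.   ]
```

```bash
python3 -m inch '[0,0.1,0.15,0,0,0,0,0,0.05,0.15,0,0,0,0,0,0,0.1,0,0,0,0,0,0,0,0,0,0,0]' && python3 -m inch '[0,0,0.1,0,0,0,0,0,0,0.1,0,0,0,0,0,0,0,0,0,0,0]'
```

```text
time_s: 27.3
ee_pos: [0.4309, -0.0691, 0.0722]
eef_rot: [-3.139, -0.001, -1.444]
force: [-8.3, 2.8, 29.1]
grip_width: 0.0005
time_s: 27.68
ee_pos: [0.4311, -0.0691, 0.0712]
eef_rot: [-3.139, -0.001, -1.444]
force: [-14.9, 3.9, 47.4]
grip_width: 0.0008
```

View pics/s7.png

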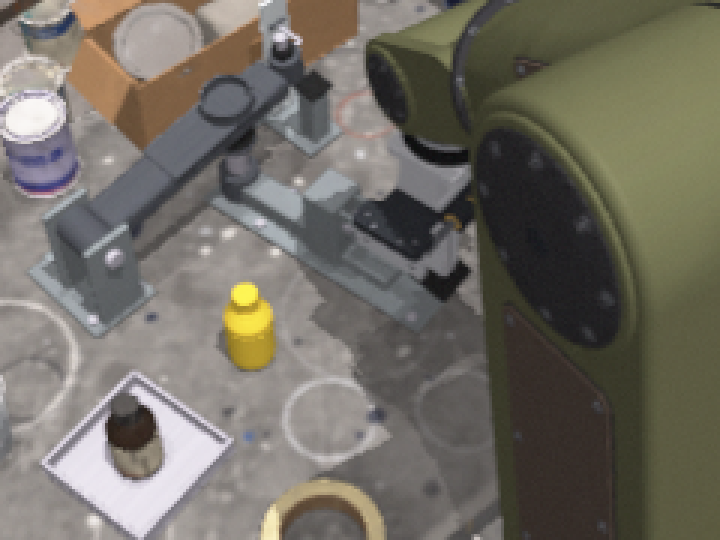

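The view shows the arm raised on the saddle and the jack flat. The handle is on its stop at 47 N, more than needed; back off to about 20 N and check.

```bash
python3 -m inch '[0,0,-0.15,0,0,0,0,0,0,0,0,0,0,0,0,0,0,0,0,0,0]'
python3 - <<'E'
from h import *
c=cam("scene");P,u,v=cloud(c)
def fit(n,x0,x1,y0,y1,z0,z1):
    m=(P[:,0]>x0)&(P[:,0]<x1)&(P[:,1]>y0)&(P[:,1]<y1)&(P[:,2]>z0)&(P[:,2]<z1);Q=P[m]
    if len(Q)>9: print(n,len(Q),cv2.minAreaRect((Q[:,:2]*1000).astype(np.float32)),np.round(np.percentile(Q[:,2],[10,50,90,99]),4))
fit('blk',.50,.60,-.1,.0,.09,.105)
# arm slope along y, top face
m=(abs(P[:,0]-.675)<.015)&(P[:,2]>.1)&(P[:,2]<.18)&(P[:,1]>0.0)&(P[:,1]<.12)
print('arm slope',np.arctan(-np.polyfit(P[m][:,1],P[m][:,2],1)[0]),m.sum())
m=(abs(P[:,0]-.513)<.04)&(abs(P[:,1]-.232)<.04)&(P[:,2]>.09)&(P[:,2]<.11);print('cap',P[m].mean(0))
# base plate height along jack
for s in(-.11,-.06,.05,.09):
    x,y=.5575+s*.992-.022*.127*0, -.0527+s*.127+.027
    q=P[(abs(P[:,0]-x)<.008)&(abs(P[:,1]-y)<.004)]; print(s,len(q),np.round(np.median(q[:,2]),4) if len(q) else '')
for k,z in(("saddle_top",.093),("lift_pad",.1)):
    for r in ctrl.place_of("scene",k)[:2]: print(k,round(r["score"],2),at_z(c,r["centre"],z))
togo(.431,-.069,.072,.127+np.pi/2)
E
```

```text
time_s: 28.05
ee_pos: [0.4309, -0.0691, 0.0719]
eef_rot: [-3.139, -0.001, -1.444]
force: [-9.1, 3.2, 32.2]
grip_width: 0.0002
blk 180 ((548.8023071289062, -52.71142578125), (49.103668212890625, 44.78023910522461), 6.047455787658691) [0.0922 0.0952 0.098  0.1001]
arm slope 0.17321508721433745 383
cap [0.51034498 0.23312995 0.0982773 ]
-0.11 36 0.2573
-0.06 15 0.0052
0.05 14 0.0073
0.09 32 0.0089
saddle_top 0.57 [ 0.67936958 -0.03635195  0.093     ]
lift_pad 0.82 [ 0.66327476 -0.03201088  0.1       ]
t 28.2 pos [ 0.4309 -0.0691  0.0719] rot [-3.139e+00 -1.000e-03 -1.444e+00] jawyaw -1.444 F [-7.9  3.2 32.8] w 0.0004 q [-0.24  0.22  1.97  0.    0.95  1.2 ]
wz -9.594100820109475e-05
tool delta cm [-0.01 -0.01 -0.01] tool down? [ 0.003 -0.    -1.   ]
```

The base plate may be pitching slightly under 32 N at the rear end; ease off and compare with the trolley surface next to it.

```bash
python3 -m inch '[0,0,-0.12,0,0,0,0,0,0,0,0,0,0,0,0,0,0,0,0,0,0]'
python3 - <<'E'
from h import *
c=cam("scene");P,u,v=cloud(c)
for s in(-.08,-.06,-.04,.04,.06,.08,.10):
    out=[]
    for o in(.027,.045,.055):
        x,y=.5575+s*.992-o*.127,-.0527+s*.127+o*.992
        q=P[(abs(P[:,0]-x)<.008)&(abs(P[:,1]-y)<.004)]; out.append((len(q),np.round(np.median(q[:,2]),4) if len(q) else ''))
    print(s,out)
m=(abs(P[:,0]-.675)<.015)&(P[:,2]>.1)&(P[:,2]<.18)&(P[:,1]>0.02)&(P[:,1]<.09)
print('arm slope',np.arctan(-np.polyfit(P[m][:,1],P[m][:,2],1)[0]))
E
```

```text
time_s: 28.58
ee_pos: [0.4308, -0.0691, 0.0726]
eef_rot: [-3.139, -0.001, -1.444]
force: [-5.8, 3.5, 25.5]
grip_width: 0.0007
-0.08 [(14, np.float64(0.0068)), (39, np.float64(0.3406)), (12, np.float64(-0.0011))]
-0.06 [(13, np.float64(0.0059)), (13, np.float64(-0.0021)), (14, np.float64(0.0006))]
-0.04 [(20, np.float64(0.0047)), (13, np.float64(-0.0004)), (10, np.float64(-0.0005))]
0.04 [(9, np.float64(0.0086)), (11, np.float64(-0.0)), (12, np.float64(-0.0019))]
0.06 [(16, np.float64(0.0072)), (13, np.float64(-0.0009)), (11, np.float64(-0.0011))]
0.08 [(14, np.float64(0.0066)), (12, np.float64(0.0002)), (12, np.float64(-0.0018))]
0.1 [(40, np.float64(0.1272)), (29, np.float64(0.1123)), (28, np.float64(0.111))]
arm slope 0.1806495892000345
```

```bash
python3 -m inch '[0,0,-0.06,0,0,0,0,0,0,0,0,0,0,0,0,0,0,0,0,0,0,0,0,0,0,0,0,0]'; python3 -c "
from station import ctrl
print(ctrl.get_obs()['force'],ctrl.hand_in())"
```

```text
time_s: 29.12
ee_pos: [0.4308, -0.0691, 0.073]
eef_rot: [-3.14, -0.001, -1.444]
force: [-5.2, 2.2, 21.0]
grip_width: 0.0003
the job is handed in; nothing more can be done
[-5.21908612  2.21944489 20.99092233] None
```

The job is handed in at about 29 s of the 72 s allowed. The bottle is in the tray and the arm is raised on the jack. The gripper is still holding the handle down. No verdict was reported.

**What I did:**
- I stood the brown bottle in the tray first.
- I carried the jack level, about 3–5 mm up, sideways and then in under the lift pad. I set it down and let go.
- I pressed the pedal along its arc with the fingers shut, down to its stop.

**Last checks:**
- **Handle:** the fingertips are at z = 73 mm, against about 72 mm for fully down. That puts the handle at about 0.59 of 0.6 rad, with about 21 N on it.
- **Saddle:** before lifting, it was within about 1–2 mm of the pad's centre, judged by the spring cup and the jack's known geometry. The pad itself cannot be seen from above.
- **Bottle:** its cap is about 3 mm from the tray's centre, upright on the tray floor.
- **Bystanders:** the other bottle, the tape roll and the sanding block looked undisturbed in the picture taken before the pressing. I did not measure them afterwards.

**What failed or disagreed:**
- One move was refused for a wrong number count, so the next small move ran in the air with the fingers closing. It did no harm.
- The push briefly reached 47 N at the handle's stop, and I eased it off.
- One scene-camera reading hinted at about 0.025 rad of jack pitch under 32 N. A repeat at 25 N showed the jack flat within the noise.
- The arm's slope read about 0.17–0.18 rad against the expected 0.135. I did not resolve this. It may be the arm's shape or depth bias, but it is well above the 0.095 rad required.
- The network's lift-pad position in the last picture was about 15 mm off the depth measurements. I trusted the measurements.

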